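Start a self-tapping wing screw in the terminal box

ROBOT

A 7-joint arm with a two-finger parallel gripper is mounted at the origin on the work surface. World frame = base frame: x ahead of the robot, y to its left, z up, the work surface at z = 0. Lengths are in m, angles in rad, forces in N, time in s.
With the tool pointing down it reaches from about 0.425 to 0.825 m from the base axis. Payload 3.6 kg.
Tool frame: the origin (TCP) lies at the very end of the fingers, on their centre line; the grasp point (between the pads) lies 19 mm behind it; z points along the fingers, y is the direction in which the jaws open and shut (so a half turn about z gives the same grasp; the last joint's range is limited). The gripper opens to 93 mm and grips with 3 to 60 N. Pads are 15 mm wide; open, the fingers measure 128 mm over their backs; the gripper's body (75 mm by 188 mm) begins 65 mm behind the grasp point.
Start: joints at [1.145, 0.615, -0.013, 1.423, 0.008, 1.103, -0.04], TCP at [0.252, -0.599, 0.219] pointing down, gripper open.
Joint ranges: [-3.12, 3.12], [-0.3, 2.06], [-1.34, 1.32], [0.26, 2.42], [-1.36, 4.5], [0.01, 1.98], [-2.84, 2.84]. Speed limits (rad/s): [2.79, 2.79, 3.14, 3.14, 3.14, 3.14, 3.14].

INTERFACE

Orientations are given as a unit quaternion [w, x, y, z].
In Python, from workcell import readout, grab_frame, get_calibration, workorder, find_in, trace, landmark_of gives the robot as it stands.
- The arm moves only by the tool move_arm, never from a script. Its argument "deltas" is a list of rows, each a list of 2 entries, a list of its own where there are three numbers: the shift along the tool's x, y, z in cm, then the turn about the tool's z in degrees. A call has exactly 5 rows; each row shifts and turns the commanded pose from where the row before left it, along the tool's axes as they then stand; what a row does not reach is not made up. A row lasts 1/10 s, in which the tool goes at most 50 mm and 8.59 degrees, less where a joint would pass 70% of its speed; a pose out of reach is approached as far as the arm can. A call is refused whole if a number of a shift passes 5 or a number of a turn 8.59, either way. A call with a gripper value outside its range is refused whole. "fingers" is the closure in counts, from 0 (fully open) to 255 (shut), set as the call begins (left out, the last holds). The fingers move at their own pace and stop on an object; the grip force is fixed at half the most. Time passes only in rows, so rows that do not move let the fingers close, or fill a call up. It gives the time, the measured TCP pose, the force and the opening at its end, in the units of the state.
- readout.sense(): the state, without advancing time (a new reading comes with each control period).
- grab_frame(name): name is "scene" or "top" or "wrist"; returns the picture (384x512x3 uint8, red, green, blue); there is no depth.
- get_calibration(name): a dict with "K" (3x3 intrinsics, pixels), "R" (3x3) and "t" (3): a world point X has camera coordinates R X + t. Camera axes: x right, y down, z forward; pixel columns grow to the right and rows downward; lengths in m; the calibration is good to about 2 mm. The wrist camera is an equidistant fisheye: a pixel r from the principal point sees the ray r / f radians off the axis. A picture is of the moment at which its call begins: read the wrist's pose just before it. get_calibration takes no time and is no camera call; for the wrist camera it gives the pose at the moment of the call.
- workorder.close_job(): hands the job in, once; it reports no verdict.
Trained networks look in the newest picture that a camera, given by its name, has taken for a name from the list of things; names that differ only in an ending like _2 or _b are one class to them, and where a whole thing is asked for, a point or a joint stands for the part that bears it (a point fixed in the world has none). Each returns a list of dicts, best first, with "score" (0 to 1); they miss things now and then, are a little off and sometimes report something else, mostly with a low value. They report only what shows in the picture. A call takes as long as a camera call. They do not tell look-alikes from the thing itself.
- find_in(name, camera): "extent" ([centre column, centre row, width, height] as shares, 0 to 1, of the picture: columns of its width, rows of its height, round what is visible of it).
- trace(name, camera): "region" (384x512 bool, what is visible of it) and "extent" ([centre column, centre row, width, height] as shares, 0 to 1, of the picture: columns of its width, rows of its height, round what is visible of it).
- landmark_of(name, camera): "xy" ([column, row] as shares, 0 to 1, of the picture: columns of its width, rows of its height: a listed point, or the origin of a listed thing).
The state is a dict: "clock": time; "joints": joint angles; "joint_velocities": joint speeds; "joint_torque": joint torques, N m; "ee_pos": TCP position; "orientation": TCP orientation; "force": force on the tool from outside, world axes, zero at the start; "wrist_torque": the same for the moment, N m; "grip_width": finger opening in m.
Only numpy, scipy, OpenCV 4.12 (cv2) and the standard library are available. Lean on these libraries where they do the work, as an engineer would, in place of code of your own. Each camera call takes 0.05 s, during which the arm holds its last target.

TASK

Take the self-tapping wing screw from the rack, stand it in the open pilot hole of the blue terminal box and, pressing firmly but not brutally (about 20 N, never over 35 N), turn it clockwise until it has cut at least half a turn of thread. Let go and leave it standing upright in the hole, and do not disturb the bolts or the other things on the table.

Things in the scene. Friction and masses are not known exactly. Their poses are not given: they have to be found in the camera images.
- screw_wing (a point): Self-tapping wing screw, bare steel, 120 g, 66 mm tall, standing tip down in one of the rack's holes. This point is the centre of its wing: a flat bar 44 mm long (own x), 12 mm thick (own y), 20 mm high, to be gripped across the 12 mm. Own z points up, from tip to wing. Below the wing is a round shank, 12 mm in diameter, 46 mm long.
- screw_tip (a point): The foot of the same screw, on its axis: 56 mm below the wing's centre. The tip is flat, 9 mm in diameter, for the first 3 mm, then comes the 12 mm shank.
- hole (a point): Centre of the mouth of the pilot hole in the top of the terminal box, 14 mm wide with a 2 mm chamfer; own z points up. Inside, 9 to 23 mm below the mouth (it differs each time and is not measured), a hard pilot disc sits on a rubber plug; the screw's tip comes to stand on it. Pushed down, the plug yields 1 mm per 8 N and springs back.
- bite (a joint): How far the screw has cut, as an angle in rad: 0 at first, 3.14 is half a turn, stop at 4.6. It grows only while the screw is turned clockwise (seen from above) under enough push: below some 11 to 15 N (it varies) the tip just spins. Cutting takes about 0.03 N m and sinks the screw 0.8 mm per rad, so the push fades unless followed down.
- box: The fixed blue terminal box: 100 mm (own x) by 150 mm (own y), top 52 mm above the table. The hole lies 15 mm towards its -x and 40 mm towards its +y from its middle. Origin at the centre of its underside, on the table.
- rack: Fixed aluminium screw rack, 50 mm (x) by 160 mm (y) by 20 mm high, with three 14 mm through holes in a row along its y, 55 mm apart, the middle one at its middle. The screw's tip stands on the table inside its hole, so the underside of the wing is 26 mm above the rack. Origin at the centre of its underside.
- bolt_a: Dark hex bolt, head 19 mm wide and 7 mm high, sitting in one of the other rack holes with its head on the rack (head top 27 mm above the table). Origin at the foot of its shank. Leave it alone.
- bolt_b: A second such bolt in the remaining rack hole. Leave it alone.
- tee: Steel pipe tee standing on the table, 34 mm in diameter, 50 mm high, branch to its own x. Leave it alone.
- sleeve_center (a point): Centre of a steel cylinder, 60 mm in diameter, 70 mm high. Leave it alone.
- collar: Steel ring lying flat, 48 mm outside, 14 mm high. Leave it alone.
- marker: Marker pen lying flat, 135 mm long, 13 mm thick. Leave it alone.
- spanner: Steel spanner lying flat, 180 mm long. Leave it alone.
- wirebrush: Brush lying on the table, 200 mm long. Leave it alone.
Not all that is in view belongs to the job. What is shaped like the box but brown or turquoise is not meant.

How it is judged:
On the way, in this order (a step that is already met when the one before it is completed fails the run):
1. the screw's tip stands in the pilot hole (horizontal distance between screw_tip and hole below 0.004 m and z of screw_tip in the frame of hole below -0.007 m), for 0.1 s.
2. the screw has cut about half a turn of thread (value of joint bite above 3 rad), for 0.1 s.
At the end, for the whole second after the job is handed in: The thread is cut by at least 3.0 rad (half a turn, less a little), the screw's tip is in the pilot hole, within 4 mm of its axis and at least 11 mm below the mouth, the screw stands within 0.2 rad of upright, released and at rest (value of joint bite above 3 rad and horizontal distance between screw_tip and hole below 0.004 m and z of screw_tip in the frame of hole below -0.011 m and angle between screw_tip's own z axis and vertical below 0.2 rad and linear speed of screw below 0.02 m/s); the robot touches nothing.
It fails at once if the screw is pressed on the box with more than 35 N (contact force between screw and box above 35 N).
It fails at once if a bolt in the rack is shifted by more than 15 mm (distance of any of bolt_a, bolt_b from where it was at the start of the episode above 0.015 m).
It fails at once if another thing on the table is shifted by more than 30 mm (distance of any of tee, sleeve_center, collar, marker, spanner, wirebrush from where it was at the start of the episode above 0.03 m).
It also fails if it takes over 64 s, if anything falls off the work surface, if the arm or the gripper's body presses on something with over 40 N, if the wrist force passes 120 N, or if a joint passes its speed limit or range.

## Working session

There is one attempt and no reset: what is moved stays moved. The work goes in short steps, Python scripts to look and compute and a tool call to move; the robot and the scene stay as the last step left them, time stands still between calls to the robot, and variables do not carry over. Pictures are saved under pics/ and viewed, and the job is handed in when it is done.

Besides the shell and the picture viewer there is one more tool, called after "Emit:" in YAML: its name, and indented under it one key for each argument. move_arm: Moves the arm, as the interface text tells. Its arguments: {"type":"object","properties":{"deltas":{"type":"array","items":{"type":"array"}},"fingers":{"type":"number"}},"required":["deltas"]}

```bash
mkdir -p pics; cat > h.py <<'E'
import numpy as np,cv2
from workcell import readout, grab_frame, get_calibration, workorder, find_in, trace, landmark_of
def ray(cam,uv,cal=None):
    c=cal or get_calibration(cam);K=np.array(c["K"]);R=np.array(c["R"]);t=np.array(c["t"])
    x=(uv[0]-K[0,2])/K[0,0];y=(uv[1]-K[1,2])/K[1,1]
    if cam=="wrist":
        r=np.hypot(x,y);d=np.array([x/r*np.sin(r),y/r*np.sin(r),np.cos(r)]) if r>0 else np.array([0,0,1.])
    else: d=np.array([x,y,1.])
    return -R.T@t,R.T@d
def atz(cam,uv,z,cal=None):
    o,d=ray(cam,uv,cal);return o+d*(z-o[2])/d[2]
def proj(cam,X,cal=None):
    c=cal or get_calibration(cam);K=np.array(c["K"]);p=np.array(c["R"])@X+np.array(c["t"])
    if cam=="wrist":
        r=np.hypot(p[0],p[1]);th=np.arctan2(r,p[2]);p=np.array([p[0]/r*th,p[1]/r*th,1])
    else:p=p/p[2]
    return np.array([K[0,0]*p[0]+K[0,2],K[1,1]*p[1]+K[1,2]])
def save(n,im): cv2.imwrite("pics/"+n,im[:,:,::-1])
E
python3 - <<'E'
from h import *
print(readout.sense())
for c in ["scene","top","wrist"]:
    im=grab_frame(c);save(c+"0.png",im)
    k=get_calibration(c);print(c,k)
    for n in ["screw_wing","screw_tip","hole","box","rack","bolt_a","tee","sleeve_center"]:
        for d in landmark_of(n,c)[:3]:
            p=np.array(d["xy"])*[512,384];print(n,d["score"],p.round(1),atz(c,p,{"screw_wing":.056,"hole":.052,"sleeve_center":.035}.get(n,0)).round(4))
print(readout.sense()["clock"])
E
```

```text
{'clock': 0.0, 'joints': array([ 1.14549966,  0.61594481, -0.0126008 ,  1.42488688,  0.0081107 ,
        1.10340118, -0.04041755]), 'joint_velocities': array([-0.00062886,  0.00041387,  0.00035292,  0.00080647,  0.00027483,
        0.00109427,  0.00124694]), 'joint_torque': array([-1.24449066e-04, -4.58941662e+01,  2.08839797e-01, -1.65744638e+01,
       -6.11006445e-02,  2.04861606e-02,  2.53794342e-04]), 'ee_pos': array([ 0.25209116, -0.59826485,  0.21746861]), 'orientation': array([-1.26335701e-03,  9.80181051e-01,  1.98099548e-01, -2.84007118e-04]), 'force': array([ 0.25527044, -0.57539674, -0.57195118]), 'wrist_torque': array([-0.01081677, -0.02747016,  0.00859196]), 'grip_width': 0.09271458971788894}
scene {'K': array([[393.60674067,   0.        , 265.3902161 ],
       [  0.        , 393.60674067, 192.46529034],
       [  0.        ,   0.        ,   1.        ]]), 'R': array([[-0.79449028,  0.60708123, -0.01541341],
       [ 0.42316711,  0.5352398 , -0.73105948],
       [-0.43556261, -0.5873421 , -0.68213962]]), 't': array([ 0.404698  , -0.14408256,  1.29706792])}
screw_wing 0.
[... 1805 characters left out ...]
er 0.27 [202.9 171.2] [0.5341 0.1484 0.035 ]
wrist {'K': array([[297.31863964,   0.        , 256.38443384],
       [  0.        , 297.31863964, 187.26975247],
       [  0.        ,   0.        ,   1.        ]]), 'R': array([[ 3.88717459e-01, -9.21356950e-01, -3.28060423e-04],
       [-8.82661344e-01, -3.72493968e-01,  2.86630764e-01],
       [-2.64211448e-01, -1.11128816e-01, -9.58041073e-01]]), 't': array([-0.65006373, -0.0339815 ,  0.39215573])}
hole 0.96 [ 16.6 156.5] [ 0.1413 -0.2653  0.052 ]
box 0.68 [ 62.7 143.5] [ 0.1696 -0.3148  0.    ]
rack 0.48 [90.9 10.9] [ 0.3705 -0.2925  0.    ]
bolt_a 0.27 [91.6  9.4] [ 0.3729 -0.2927  0.    ]
tee 0.59 [91.4 12.1] [ 0.369  -0.2943  0.    ]
1.35
```

View pics/scene0.png

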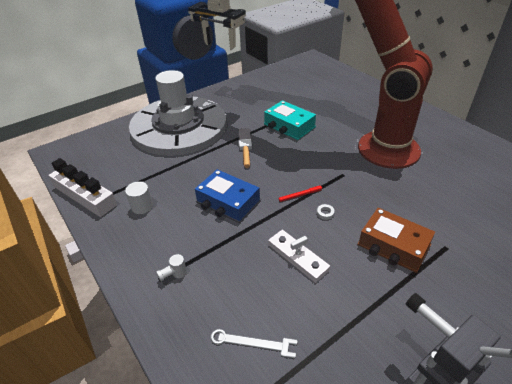

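View pics/top0.png

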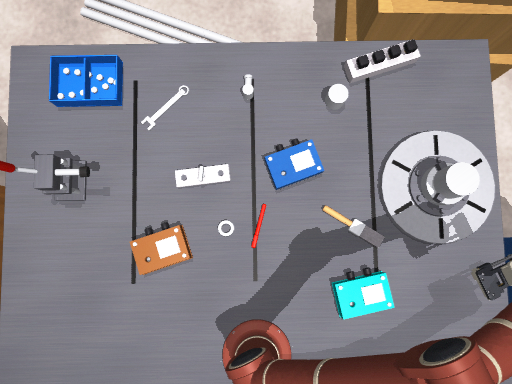

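```bash
python3 - <<'E'
import cv2,numpy as np
a=cv2.imread("pics/scene0.png");b=cv2.imread("pics/top0.png")
A=cv2.resize(a[150:300,190:340],(600,600),interpolation=3)
B=cv2.resize(b[130:220,160:310],(800,480),interpolation=3)
cv2.imwrite("pics/cs.png",A);cv2.imwrite("pics/ct.png",B)
E
```

```text
(no output)
```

View pics/cs.png

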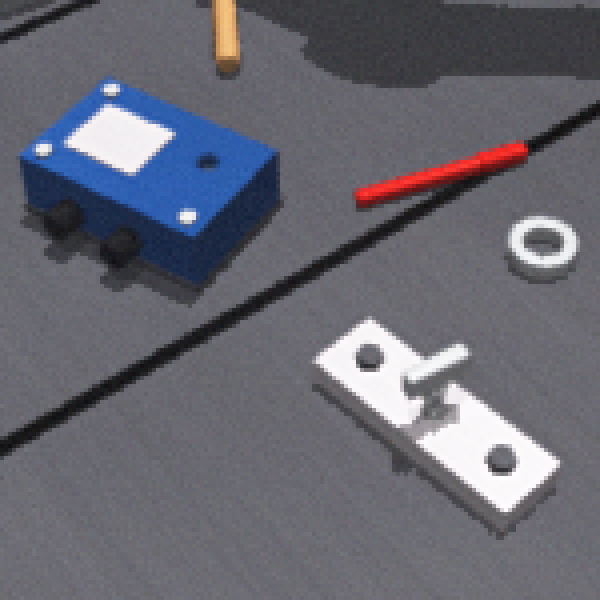

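View pics/ct.png

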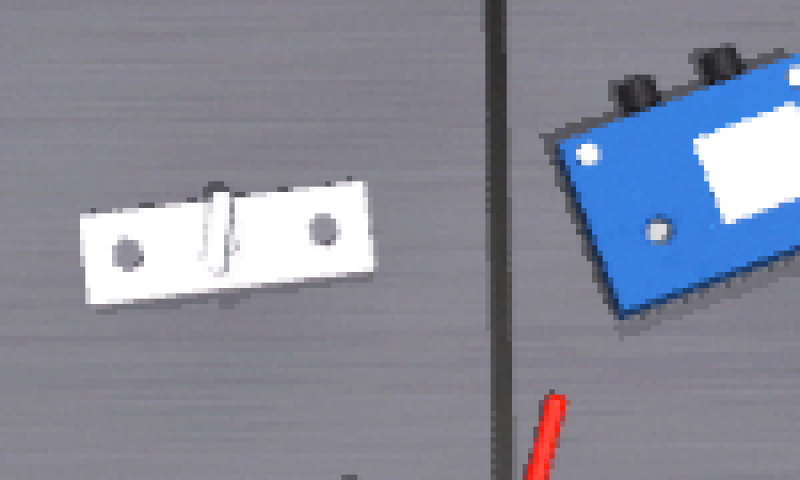

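The screw is the light T-bar in the middle hole of the rack (top px ~201,173; scene px 297,239). The two dark heads at top px 184,179 and 221,174 are the bolts.

Hole candidates in the top view:
- Blue box: px 280,170. This is the one I want, the fixed blue box with the hole near its end.
- Brown box: px 146,259. Rejected.
- Turquoise box: px ~352,303. Rejected.

Next I check for obstacles on the way, such as the turntable cylinder at top px 462,180.

```bash
cat >> h.py <<'E'
def tri(u1,u2):
    o1,d1=ray("top",u1);o2,d2=ray("scene",u2);d1=d1/np.linalg.norm(d1);d2=d2/np.linalg.norm(d2)
    s=np.linalg.lstsq(np.c_[d1,-d2],o2-o1,rcond=None)[0];a=o1+s[0]*d1;b=o2+s[1]*d2
    return (a+b)/2,np.linalg.norm(a-b)
def yaw(q):
    w,x,y,z=q;return np.degrees(np.arctan2(2*(x*y+w*z),1-2*(y*y+z*z)))
def plan(wps,step=.045,p0=None,y0=None,ramp=True):
    # wps list of (x,y,z,yawdeg): rows to follow them; yaw unwrapped; returns rows in tool axes
    s=readout.sense();p=np.array(s["ee_pos"]) if p0 is None else np.array(p0);y=yaw(s["orientation"]) if y0 is None else y0
    rows=[]
    for w in wps:
        t=np.array(w[:3]);n=int(max(np.ceil(np.linalg.norm(t-p)/step),np.ceil(abs(w[3]-y)/8.5),1))
        n=5*int(np.ceil(n/5)) 
        q=p.copy();yy=y
        for i in range(n):
            tg=p+(t-p)*(i+1)/n;a=np.radians(yy);ex=np.array([np.cos(a),np.sin(a),0]);ey=np.array([np.sin(a),-np.cos(a),0])
            d=tg-q;r=[round(float(d@ex)*100,2),round(float(d@ey)*100,2),round(float(-d[2])*100,2)]
            q=q+ex*r[0]/100+ey*r[1]/100-np.array([0,0,r[2]/100]);dt=round(-(y+(w[3]-y)*(i+1)/n-yy),2);yy-=dt
            rows.append([r,dt])
        p=q;y=yy
    for i in range(0,len(rows),5): print(str(rows[i:i+5]).replace(" ",""))
    print("end",p.round(4),y)
E
python3 - <<'E'
from h import *
print(tri((462,180),(171,78)),atz("top",(438,187),0),tri((202,174.5),(296.9,239.1)),tri((280.4,170.5),(240.3,193)))
for n,px in [("e1",[201.8,166]),("e2",[200.8,181])]: print(n,atz("top",px,.06))
# rack ends dir through bolts
print(atz("top",(183.7,177.5),.027),atz("top",(221,173),.027))
plan([(.36,-.36,.30,100),(.50,-.08,.24,150),(.523,.149,.17,185)])
E
```

```text
(array([ 0.47430572, -0.55156881,  0.1861472 ]), np.float64(0.002184224031919294)) [ 0.47812925 -0.56128255  0.        ] (array([0.52237247, 0.14673991, 0.05957944]), np.float64(0.004758067768737186)) (array([ 0.53117151, -0.08126238,  0.04861407]), np.float64(0.002952113668518661))
e1 [0.54560591 0.1488021  0.06      ]
e2 [0.50165685 0.151959   0.06      ]
[0.51740419 0.20633323 0.027     ] [0.5289257  0.09548782 0.027     ]
[[[1.92,-1.78,-0.81],np.float64(-7.71)],[[2.14,-1.51,-0.82],np.float64(-7.72)],[[2.33,-1.21,-0.81],np.float64(-7.71)],[[2.46,-0.89,-0.81],np.float64(-7.72)],[[2.57,-0.55,-0.82],np.float64(-7.71)]]
[[[2.61,-0.2,-0.81],np.float64(-7.72)],[[2.61,0.16,-0.81],np.float64(-7.71)],[[2.58,0.5,-0.82],np.float64(-7.72)],[[2.48,0.85,-0.81],np.float64(-7.71)],[[2.34,1.17,-0.81],np.float64(-7.72)]]
[[[2.51,1.86,0.6],np.float64(-5.0)],[[2.35,2.08,0.6],np.float64(-5.0)],[[2.15,2.27,0.6],np.float64(-5.0)],[[1.94,2.46,0.6],np.float64(-5.0)],[[1.73,2.61,0.6],np.float64(-5.0)]]
[[[1.49,2.75,0.6],np.float64(-5.0)],[[1.25,2.87,0.6],np.float64(-5.0)],[[0.99,2.97,0.6],np.float64(-5.0)],[[0.72,3.05,0.6],np.float64(-5.0)],[[0.46,3.09,0.6],np.float64(-5.0)]]
[[[0.95,2.1,0.7],np.float64(-3.5)],[[0.81,2.15,0.7],np.float64(-3.5)],[[0.69,2.2,0.7],np.float64(-3.5)],[[0.54,2.24,0.7],np.float64(-3.5)],[[0.41,2.26,0.7],np.float64(-3.5)]]
[[[0.27,2.29,0.7],np.float64(-3.5)],[[0.14,2.3,0.7],np.float64(-3.5)],[[-0.01,2.3,0.7],np.float64(-3.5)],[[-0.15,2.29,0.7],np.float64(-3.5)],[[-0.29,2.29,0.7],np.float64(-3.5)]]
end [0.523 0.149 0.17 ] 185.00198816627054
```

Emit:
move_arm:
  deltas:
    - [[1.92,-1.78,-0.81],-7.71]
    - [[2.14,-1.51,-0.82],-7.72]
    - [[2.33,-1.21,-0.81],-7.71]
    - [[2.46,-0.89,-0.81],-7.72]
    - [[2.57,-0.55,-0.82],-7.71]

```text
clock: 1.85
ee_pos: [0.3065, -0.4785, 0.2598]
orientation: [0.0, 0.858, 0.513, -0.0]
force: [-0.6, -0.1, 0.1]
grip_width: 0.0926
```

Emit:
move_arm:
  deltas:
    - [[2.61,-0.2,-0.81],-7.72]
    - [[2.61,0.16,-0.81],-7.71]
    - [[2.58,0.5,-0.82],-7.72]
    - [[2.48,0.85,-0.81],-7.71]
    - [[2.34,1.17,-0.81],-7.72]

```text
clock: 2.35
ee_pos: [0.3603, -0.3591, 0.3005]
orientation: [0.0, 0.641, 0.768, -0.0]
force: [1.0, -0.3, -0.7]
grip_width: 0.0929
```

Emit:
move_arm:
  deltas:
    - [[2.51,1.86,0.6],-5.0]
    - [[2.35,2.08,0.6],-5.0]
    - [[2.15,2.27,0.6],-5.0]
    - [[1.94,2.46,0.6],-5.0]
    - [[1.73,2.61,0.6],-5.0]

```text
clock: 2.85
ee_pos: [0.4305, -0.2191, 0.27]
orientation: [0.0, 0.46, 0.888, -0.0]
force: [-0.8, 0.0, 0.1]
grip_width: 0.093
```

Emit:
move_arm:
  deltas:
    - [[1.49,2.75,0.6],-5.0]
    - [[1.25,2.87,0.6],-5.0]
    - [[0.99,2.97,0.6],-5.0]
    - [[0.72,3.05,0.6],-5.0]
    - [[0.46,3.09,0.6],-5.0]

```text
clock: 3.35
ee_pos: [0.5005, -0.0792, 0.24]
orientation: [0.0, 0.257, 0.966, -0.0]
force: [0.0, -0.2, 0.8]
grip_width: 0.0929
```

Emit:
move_arm:
  deltas:
    - [[0.95,2.1,0.7],-3.5]
    - [[0.81,2.15,0.7],-3.5]
    - [[0.69,2.2,0.7],-3.5]
    - [[0.54,2.24,0.7],-3.5]
    - [[0.41,2.26,0.7],-3.5]

```text
clock: 3.85
ee_pos: [0.5118, 0.0351, 0.2049]
orientation: [0.0, 0.108, 0.994, -0.0]
force: [-0.8, 0.3, 0.1]
grip_width: 0.0934
```

Emit:
move_arm:
  deltas:
    - [[0.27,2.29,0.7],-3.5]
    - [[0.14,2.3,0.7],-3.5]
    - [[-0.01,2.3,0.7],-3.5]
    - [[-0.15,2.29,0.7],-3.5]
    - [[-0.29,2.29,0.7],-3.5]

```text
clock: 4.35
ee_pos: [0.5233, 0.1496, 0.1698]
orientation: [0.0, -0.044, 0.999, -0.0]
force: [-0.0, 0.1, 0.7]
grip_width: 0.0931
```

Emit:
move_arm:
  deltas:
    - [[0,0,0],0]
    - [[0,0,0],0]
    - [[0,0,0],0]
    - [[0,0,0],0]
    - [[0,0,0],0]

```text
clock: 4.85
ee_pos: [0.5233, 0.1479, 0.1703]
orientation: [0.0, -0.043, 0.999, -0.0]
force: [-0.4, -0.0, -0.1]
grip_width: 0.0928
```

```bash
cat > look.py <<'E'
from h import *
import sys
s=readout.sense();print(s["clock"],s["ee_pos"].round(4),yaw(s["orientation"]).round(2),s["joints"].round(3),s["force"].round(1),s["grip_width"])
cal=get_calibration("wrist");im=grab_frame("wrist");save(sys.argv[1],cv2.resize(im,(768,576)))
for n in sys.argv[2:]:
    for d in landmark_of(n,"wrist")[:3]:
        p=np.array(d["xy"])*[512,384];print(n,d["score"],p.round(1),atz("wrist",p,{"screw_wing":.056,"hole":.052}.get(n,0),cal).round(4))
E
python3 look.py w1.png screw_wing screw_tip rack bolt_a; python3 -c "
from h import *
s=readout.sense();print(proj('wrist',s['ee_pos']))"
```

```text
4.85 [0.5233 0.1479 0.1703] -175.11 [ 0.172  0.612 -0.773  1.782  0.513  0.96   0.841] [-0.4 -0.  -0.1] 0.0928028289578682
screw_wing 0.82 [261.5 188.1] [0.5279 0.1533 0.056 ]
screw_tip 0.61 [260.8 173.6] [0.527  0.1533 0.    ]
rack 0.98 [259.4 172.3] [0.5256 0.1515 0.    ]
bolt_a 0.81 [309.  175.6] [0.5244 0.2102 0.    ]
bolt_a 0.54 [209.7 175.4] [0.5342 0.0935 0.    ]
[256.34721679 233.32157328]
```

View pics/w1.png

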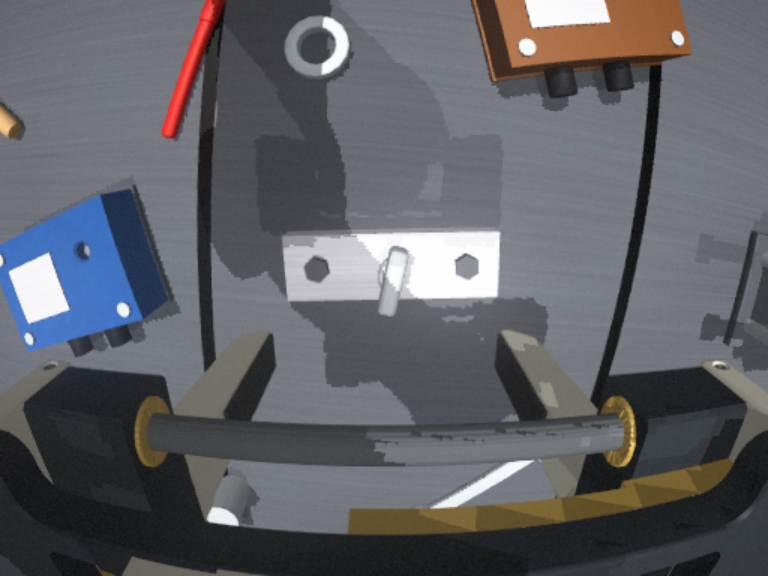

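```bash
cat > wing.py <<'E'
from h import *
import sys
s=readout.sense();cal=get_calibration("wrist");im=grab_frame("wrist")
r=trace("screw_wing","wrist")[0];m=r["region"];print(r["score"],m.sum())
e=np.argwhere(m);x0,y0=e[:,1].min()-15,e[:,0].min()-15
c=im[y0:y0+75,x0:x0+75].copy();save(sys.argv[1],cv2.resize(c,(600,600),interpolation=cv2.INTER_CUBIC))
o=cv2.resize(m[y0:y0+75,x0:x0+75].astype(np.uint8)*255,(600,600));print("crop origin",x0,y0)
cv2.imwrite("pics/m_"+sys.argv[1],o)
# fit box model: render wing box + shank
from scipy.optimize import minimize
def render(p):
    x,y,a=p[:3];a=np.radians(a);zc=p[3] if len(p)>3 else .056
    ex=np.array([np.cos(a),np.sin(a),0]);ey=np.array([-np.sin(a),np.cos(a),0]);C=np.array([x,y,zc])
    M=np.zeros((75*4,75*4),np.uint8)
    def hull(P):
        q=np.array([proj("wrist",X,cal) for X in P]);q=((q-[x0,y0]+.5)*4).astype(np.float32)
        cv2.fillConvexPoly(M,cv2.convexHull(q).astype(np.int32),255)
    hull([C+i*.022*ex+j*.006*ey+k*np.array([0,0,.01]) for i in(-1,1) for j in(-1,1) for k in(-1,1)])
    hull([C+.006*(np.cos(t)*ex+np.sin(t)*ey)+np.array([0,0,k]) for t in np.linspace(0,6.28,16) for k in(-.01,-.036)])
    return cv2.resize(M,(75,75),interpolation=cv2.INTER_AREA)/255.
T=m[y0:y0+75,x0:x0+75].astype(float)
f=lambda p:np.abs(render(p)-T).sum()
g=[float(v) for v in sys.argv[2:5]]
best=None
for a in (-15,-5,5,15):
    q=minimize(f,[g[0],g[1],g[2]+a],method="Nelder-Mead",options={"initial_simplex":np.array([g[0],g[1],g[2]+a])+np.array([[0,0,0],[.006,0,0],[0,.006,0],[0,0,6]])})
    if best is None or q.fun<best.fun:best=q
print(best.x.round(4),best.fun);R=render(best.x)
c=c.copy();cc=cv2.resize(c,(600,600),interpolation=cv2.INTER_CUBIC)
k,_=cv2.findContours((cv2.resize(R,(600,600))>.5).astype(np.uint8),0,1);cv2.drawContours(cc,k,-1,(255,0,0),1)
k,_=cv2.findContours((cv2.resize(T,(600,600))>.5).astype(np.uint8),0,1);cv2.drawContours(cc,k,-1,(0,255,0),1)
save(sys.argv[1],cc)
E
python3 wing.py wc1.png .526 .151 0
```

```text
0.56 633
crop origin 236 149
[ 0.5268  0.1526 -6.0036] 95.08627450980393
```

View pics/wc1.png

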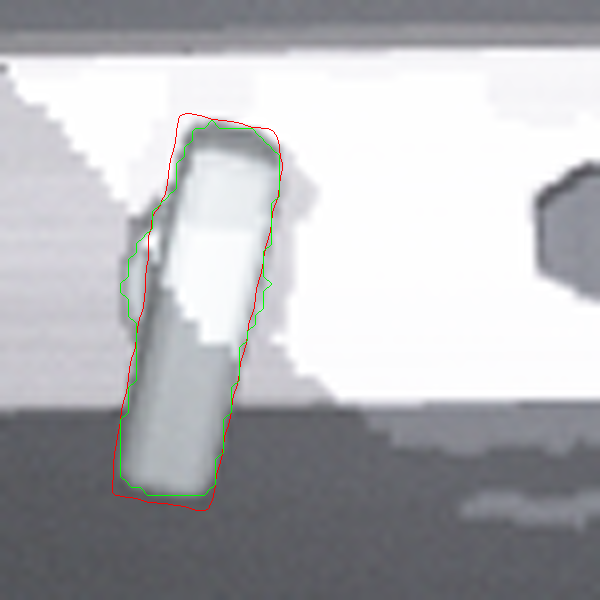

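The overlay fits: the wing is at about (0.527, 0.1525) with its long axis at -6°. The bolts are at either side of it. I rotate to match, go lower and look again.

```bash
python3 -c "
from h import *
plan([(.526,.152,.095,174)],y0=184.89)"
```

```text
[[[-0.07,0.06,1.5],2.18],[[-0.06,0.05,1.5],2.18],[[-0.06,0.06,1.5],2.17],[[-0.06,0.07,1.5],2.18],[[-0.06,0.06,1.5],2.18]]
end [0.526 0.152 0.095] 173.99999999999997
```

Emit:
move_arm:
  deltas:
    - [[-0.07,0.06,1.5],2.18]
    - [[-0.06,0.05,1.5],2.18]
    - [[-0.06,0.06,1.5],2.17]
    - [[-0.06,0.07,1.5],2.18]
    - [[-0.06,0.06,1.5],2.18]

```text
clock: 5.7
ee_pos: [0.5261, 0.1522, 0.0944]
orientation: [0.0, 0.052, 0.999, 0.0]
force: [0.6, 0.2, 0.3]
grip_width: 0.093
```

Emit:
move_arm:
  deltas:
    - [[0,0,0],0]
    - [[0,0,0],0]
    - [[0,0,0],0]
    - [[0,0,0],0]
    - [[0,0,0],0]

```text
clock: 6.2
ee_pos: [0.5264, 0.1521, 0.0956]
orientation: [0.001, 0.051, 0.999, 0.0]
force: [-0.4, 0.2, 0.9]
grip_width: 0.0926
```

```bash
python3 look.py w2.png screw_wing bolt_a; python3 wing.py wc2.png .526 .152 -6
```

```text
6.2 [0.5264 0.1521 0.0956] 174.11 [ 0.085  0.694 -0.648  1.847  0.572  0.794  0.603] [-0.4  0.2  0.9] 0.09256419436326105
screw_wing 0.65 [258.7 210.3] [0.5265 0.1539 0.056 ]
bolt_a 0.75 [197.9 200.2] [0.5322 0.0961 0.    ]
bolt_a 0.6 [318.7 178.1] [0.5222 0.2106 0.    ]
0.8 1097
crop origin 231 165
[ 0.5272  0.153  -5.4426] 105.4156862745098
```

View pics/w2.png

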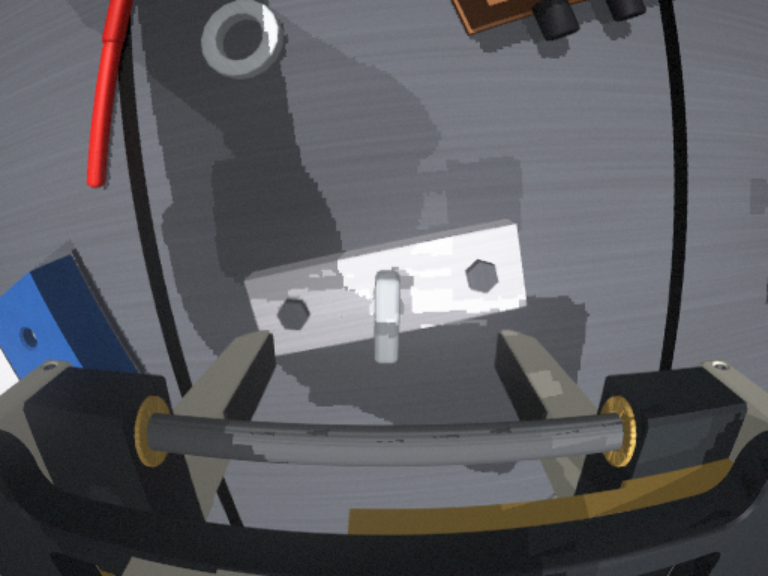

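View pics/wc2.png

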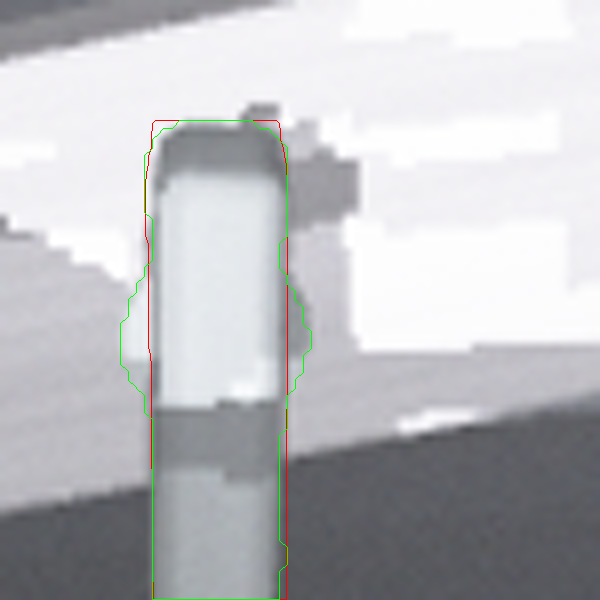

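Emit:
move_arm:
  deltas:
    - [[-0.05,0.06,1.5],0]
    - [[0,0,1.5],0]
    - [[0,0,1.4],0]
    - [[0,0,1.0],0]
    - [[0,0,0.5],0]

```text
clock: 6.95
ee_pos: [0.5258, 0.1524, 0.0344]
orientation: [-0.001, 0.051, 0.999, -0.0]
force: [0.0, -1.3, 0.7]
grip_width: 0.0927
```

Emit:
move_arm:
  deltas:
    - [[0,0,0],0]
    - [[0,0,0],0]
    - [[0,0,0],0]
    - [[0,0,0],0]
    - [[0,0,0],0]
  fingers: 255

```text
clock: 7.45
ee_pos: [0.5268, 0.1526, 0.0364]
orientation: [0.0, 0.051, 0.999, 0.0]
force: [0.5, -0.1, -0.1]
grip_width: 0.0573
```

Emit:
move_arm:
  deltas:
    - [[0,0,0],0]
    - [[0,0,0],0]
    - [[0,0,0],0]
    - [[0,0,0],0]
    - [[0,0,0],0]

```text
clock: 7.95
ee_pos: [0.5266, 0.1526, 0.036]
orientation: [-0.0, 0.051, 0.999, 0.0]
force: [1.6, -0.1, 0.1]
grip_width: 0.0174
```

```bash
python3 look.py w3.png screw_wing
```

```text
7.95 [0.5266 0.1526 0.036 ] 174.11 [ 0.038  0.776 -0.575  1.886  0.654  0.676  0.534] [ 1.6 -0.1  0.1] 0.01737827977973125
screw_wing 0.74 [257.4 246.2] [0.5251 0.1534 0.056 ]
```

View pics/w3.png

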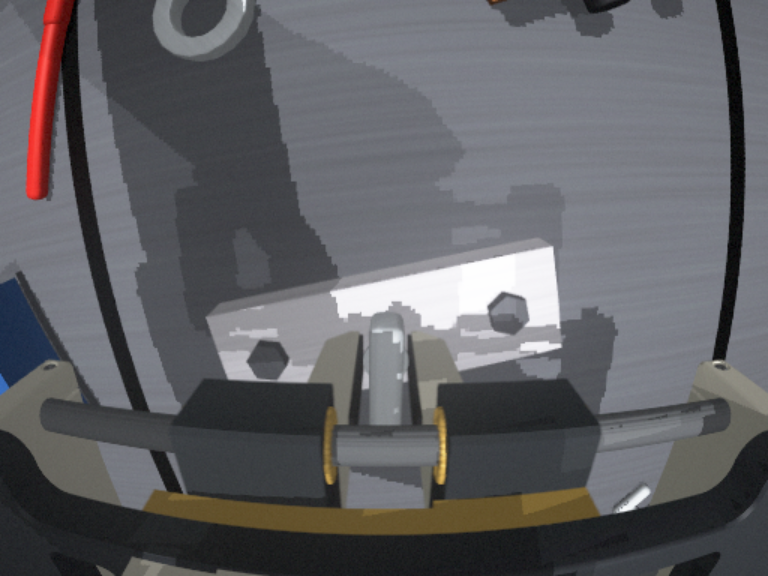

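Centred on the wing and still closing.

Emit:
move_arm:
  deltas:
    - [[0,0,0],0]
    - [[0,0,0],0]
    - [[0,0,0],0]
    - [[0,0,0],0]
    - [[0,0,0],0]

```text
clock: 8.55
ee_pos: [0.5266, 0.1526, 0.036]
orientation: [-0.0, 0.051, 0.999, 0.0]
force: [0.2, 0.3, -0.7]
grip_width: 0.0119
```

Emit:
move_arm:
  deltas:
    - [[0,0,-1],0]
    - [[0,0,-2],0]
    - [[0,0,-3],0]
    - [[0,0,-3],0]
    - [[0,0,-3],0]

```text
clock: 9.05
ee_pos: [0.5261, 0.1525, 0.1575]
orientation: [-0.0, 0.051, 0.999, -0.0]
force: [0.9, -0.1, -1.1]
grip_width: 0.0117
```

Emit:
move_arm:
  deltas:
    - [[0,0,-1],0]
    - [[0,0,0],0]
    - [[0,0,0],0]
    - [[0,0,0],0]
    - [[0,0,0],0]

```text
clock: 9.55
ee_pos: [0.5258, 0.1522, 0.1646]
orientation: [-0.001, 0.051, 0.999, -0.0]
force: [-0.4, -0.6, -1.7]
grip_width: 0.0115
```

```bash
python3 look.py w4.png screw_wing screw_tip hole
python3 - <<'E'
from h import *
s=readout.sense();p=s["ee_pos"]
for c in ["top","scene"]:
    im=grab_frame(c);save(c+"4.png",im)
    for n in ["hole","screw_wing","screw_tip"]:
        for d in landmark_of(n,c)[:3]:
            q=np.array(d["xy"])*[512,384];print(c,n,d["score"],q.round(1),atz(c,q,.052 if n=="hole" else p[2]+(.019 if n=="screw_wing" else -.037)).round(4))
    print(proj(c,p+[0,0,.019]),proj(c,p-[0,0,.037]))
    if c=="scene":
        q=proj(c,p).astype(int);save("s4c.png",cv2.resize(im[q[1]-40:q[1]+40,q[0]-50:q[0]+50],(750,600),interpolation=3))
E
```

```text
9.55 [0.5258 0.1522 0.1646] 174.12 [ 0.131  0.61  -0.716  1.776  0.483  0.942  0.679] [-0.4 -0.6 -1.7] 0.011511418698175615
screw_wing 0.64 [256.6 250.4] [0.5965 0.1451 0.056 ]
screw_tip 0.87 [254.6 214.8] [0.5783 0.1445 0.    ]
screw_tip 0.69 [207.4 181.2] [0.5312 0.0941 0.    ]
hole 0.95 [ 56.6 203.8] [ 0.5254 -0.0859  0.052 ]
hole 0.72 [ 66.4 212. ] [ 0.5366 -0.0737  0.052 ]
top hole 0.84 [280.  171.1] [ 0.5277 -0.0789  0.052 ]
top hole 0.62 [150.1 258.4] [0.2821 0.2989 0.052 ]
top hole 0.57 [351.9 304.3] [ 0.1415 -0.2741  0.052 ]
top screw_tip 0.17 [295.2 168.7] [ 0.5223 -0.1168  0.1285]
[195.16428409 165.6756611 ] [197.70372552 168.94141941]
scene hole 0.79 [411.7 233.1] [0.2869 0.2987 0.052 ]
scene hole 0.64 [240. 193.] [ 0.5347 -0.0798  0.052 ]
scene hole 0.61 [299.2 112.9] [ 0.1402 -0.2879  0.052 ]
scene screw_wing 0.58 [298.4 203.5] [0.5286 0.1479 0.1845]
scene screw_wing 0.48 [295.  195.2] [0.5174 0.1234 0.1845]
scene screw_tip 0.59 [301.  218.6] [0.5171 0.1472 0.1285]
[300.63371491 204.22842238] [299.5034393  221.81852032]
```

View pics/w4.png

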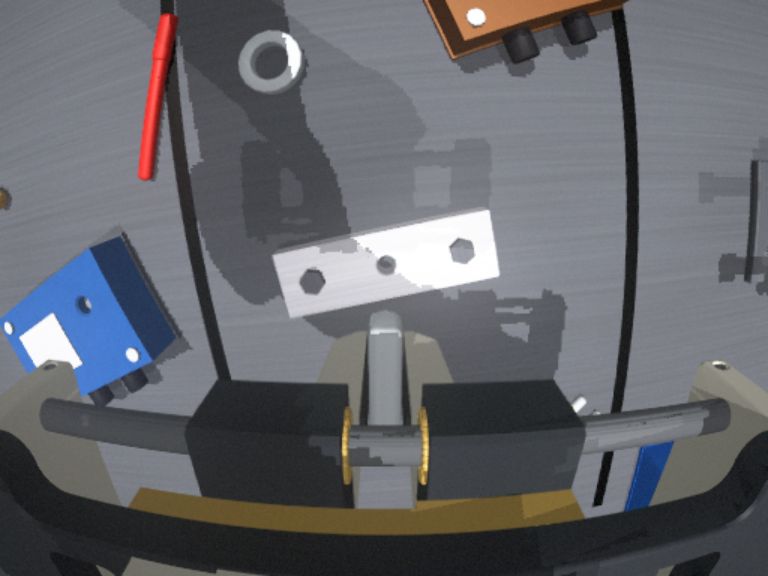

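View pics/s4c.png

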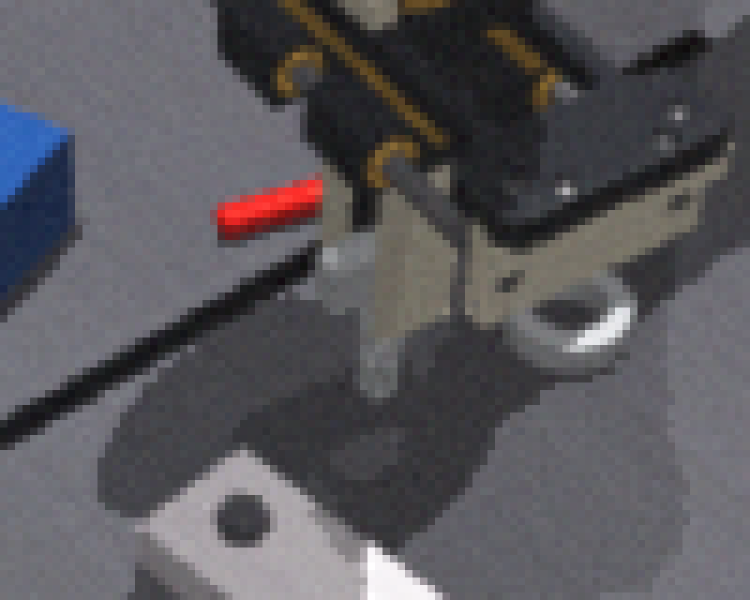

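Held and vertical. The empty rack hole at px (257.7,176) now shows where the screw axis points. I use that as a reference for the same relative height over the box hole, which cancels camera bias.

```bash
python3 - <<'E'
from h import *
im=cv2.imread("pics/w4.png");c=im[210:330,330:450];cv2.imwrite("pics/rh.png",cv2.resize(c,(600,600),interpolation=3))
print(atz("wrist",(257.7,176.3),.02))
plan([(.53,-.080,.197,230)],y0=174.12)
E
```

```text
[0.52796271 0.15392345 0.02      ]
[[[-0.27,-2.31,-0.31],-5.59],[[-0.05,-2.33,-0.31],-5.59],[[0.18,-2.32,-0.31],-5.58],[[0.41,-2.29,-0.31],-5.59],[[0.62,-2.24,-0.31],-5.59]]
[[[0.85,-2.16,-0.31],-5.59],[[1.05,-2.08,-0.31],-5.59],[[1.24,-1.97,-0.31],-5.58],[[1.43,-1.83,-0.31],-5.59],[[1.61,-1.68,-0.31],-5.59]]
end [ 0.53  -0.08   0.197] 230.00000000000006
```

View pics/rh.png

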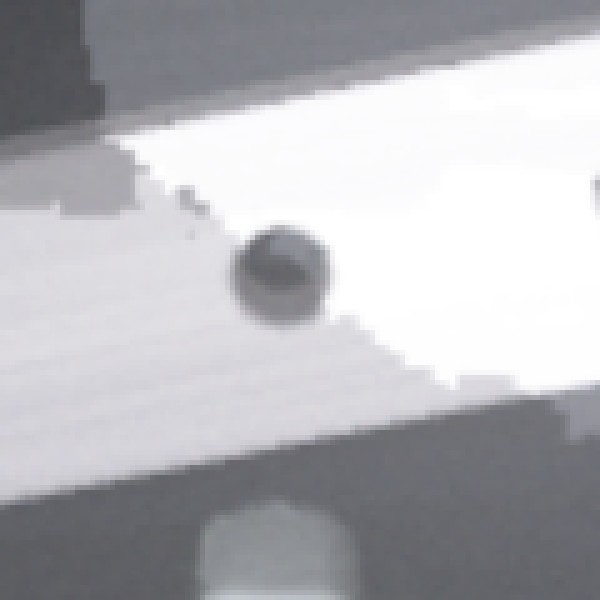

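Emit:
move_arm:
  deltas:
    - [[-0.27,-2.31,-0.31],-5.59]
    - [[-0.05,-2.33,-0.31],-5.59]
    - [[0.18,-2.32,-0.31],-5.58]
    - [[0.41,-2.29,-0.31],-5.59]
    - [[0.62,-2.24,-0.31],-5.59]

```text
clock: 10.65
ee_pos: [0.5283, 0.0353, 0.1817]
orientation: [0.0, -0.193, 0.981, -0.0]
force: [0.6, 0.4, -0.7]
grip_width: 0.0116
```

Emit:
move_arm:
  deltas:
    - [[0.85,-2.16,-0.31],-5.59]
    - [[1.05,-2.08,-0.31],-5.59]
    - [[1.24,-1.97,-0.31],-5.58]
    - [[1.43,-1.83,-0.31],-5.59]
    - [[1.61,-1.68,-0.31],-5.59]

```text
clock: 11.15
ee_pos: [0.5299, -0.0812, 0.1972]
orientation: [0.0, -0.424, 0.906, -0.0]
force: [1.0, -0.8, -0.7]
grip_width: 0.0118
```

Emit:
move_arm:
  deltas:
    - [[0,0,0],0]
    - [[0,0,0],0]
    - [[0,0,0],0]
    - [[0,0,0],0]
    - [[0,0,0],0]

```text
clock: 11.65
ee_pos: [0.5299, -0.0789, 0.1971]
orientation: [0.0, -0.423, 0.906, 0.0]
force: [0.9, 0.7, -1.0]
grip_width: 0.0119
```

```bash
python3 look.py w5.png hole;  python3 - <<'E'
import cv2
im=cv2.imread("pics/w5.png");c=im[190:310,330:450];cv2.imwrite("pics/bh.png",cv2.resize(c,(600,600),interpolation=3))
E
```

```text
11.65 [ 0.5299 -0.0789  0.1971] -129.91 [ 0.738  0.659 -1.042  1.766  0.636  1.096  1.924] [ 0.9  0.7 -1. ] 0.011873253503998189
hole 0.95 [256.1 167.5] [ 0.5246 -0.0859  0.052 ]
```

View pics/w5.png

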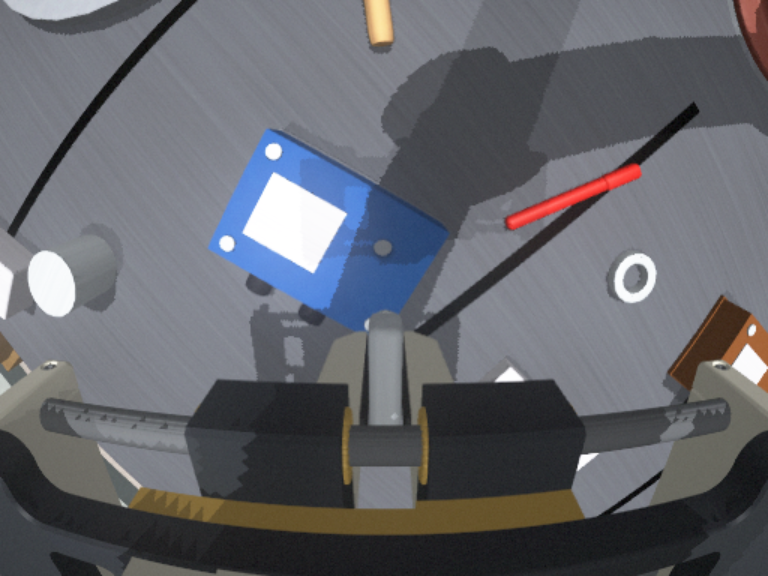

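View pics/bh.png

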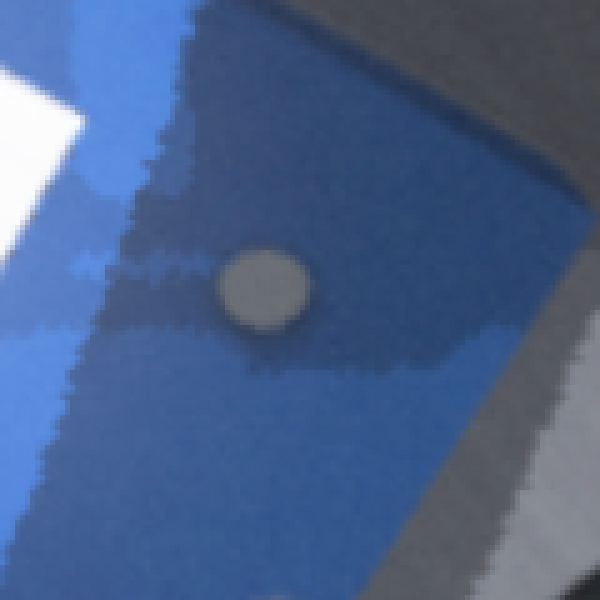

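The wrist and the fixed cameras disagree on the hole: wrist about (0.524,-0.087), top and scene about (0.530,-0.080). I cross-check with other landmarks before inserting.

```bash
python3 - <<'E'
from h import *
s=readout.sense()
Z={"collar":.0,"marker":.0065,"hole":.052,"rack":0,"box":0,"tee":0,"sleeve_center":.035}
print(get_calibration("wrist"))
for c in ["wrist","top","scene"]:
    im=grab_frame(c);save(c+"6.png",im)
    for n in Z:
        for d in landmark_of(n,c)[:3]:
            q=np.array(d["xy"])*[512,384];print(c,n,d["score"],q.round(1),atz(c,q,Z[n]).round(4))
print(readout.sense()["clock"])
E
```

```text
{'K': array([[297.31863964,   0.        , 256.38443384],
       [  0.        , 297.31863964, 187.26975247],
       [  0.        ,   0.        ,   1.        ]]), 'R': array([[-7.66898223e-01,  6.41768322e-01,  7.32375380e-04],
       [ 6.15399810e-01,  7.35063750e-01,  2.84542366e-01],
       [ 1.82071934e-01,  2.18665738e-01, -9.58663187e-01]]), 't': array([ 0.4573744 , -0.29531954,  0.29200857])}
wrist collar 0.74 [421.4 185.5] [ 0.3668  0.0911 -0.    ]
wrist marker 0.69 [373.9 132.8] [ 0.387  -0.0189  0.0065]
wrist hole 0.78 [254.5 167. ] [ 0.5255 -0.0885  0.052 ]
wrist rack 0.47 [420.9 183.4] [0.3659 0.0876 0.    ]
wrist box 0.91 [487.  242.3] [0.3017 0.2812 0.    ]
wrist box 0.68 [224.  151.9] [ 0.5497 -0.119   0.    ]
wrist sleeve_center 0.7 [ 45.3 180.8] [ 0.7594 -0.261   0.035 ]
wrist sleeve_center 0.37 [255.8 165. ] [ 0.5254 -0.0866  0.035 ]
top collar 0.64 [227.  224.4] [0.3769 0.0809 0.    ]
top marker 0.48 [256.9 221. ] [ 0.3851 -0.0089  0.0065]
top marker 0.34 [165.8 108.6] [0.7343 0.2638 0.0065]
top hole 0.7 [278.9 173.2] [ 0.5216 -0.0755  0.052 ]
top hole 0.66 [146.4 25
[... 433 characters left out ...]
 [0.3782 0.0898 0.    ]
scene collar 0.24 [176.4 269.8] [0.7824 0.0014 0.    ]
scene marker 0.76 [294.6 195.4] [ 0.3916 -0.0157  0.0065]
scene hole 0.93 [299.9 114.1] [ 0.1435 -0.2807  0.052 ]
scene hole 0.93 [416.9 232.7] [0.2759 0.3058 0.052 ]
scene hole 0.72 [242.1 190.6] [ 0.5247 -0.0841  0.052 ]
scene rack 0.64 [297.9 255.2] [0.5215 0.1494 0.    ]
scene rack 0.42 [140.2 196. ] [ 0.7417 -0.298   0.    ]
scene box 0.9 [393.8 248.5] [ 0.3174  0.2823 -0.    ]
scene box 0.87 [288.6 122.9] [ 0.157  -0.3232  0.    ]
scene box 0.82 [231.3 200.1] [ 0.5421 -0.1184  0.    ]
scene tee 0.69 [177.5 267.4] [ 0.7769 -0.0032  0.    ]
scene sleeve_center 0.69 [139.7 194.9] [ 0.7501 -0.2632  0.035 ]
12.95
```

View pics/top6.png

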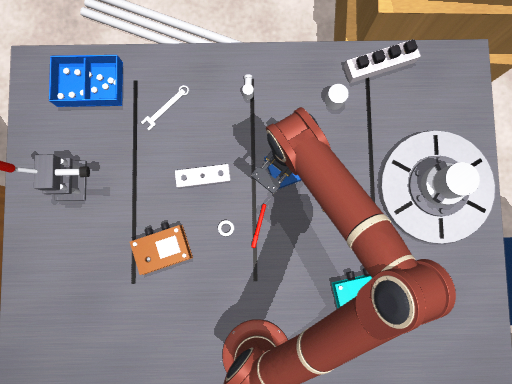

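Direct reading of the crops settles it: the hole is at top px (283.4,173.3) and scene px (242,190). The network was 3–4 px off there, and the corrected values match the wrist estimate.

```bash
python3 - <<'E'
from h import *
print(atz("top",(283.4,173.3),.052),atz("scene",(242,190),.052))
h=atz("wrist",(255.4,166.3),.052);y=np.radians(230.09);ex=np.array([np.cos(y),np.sin(y),0]);ey=np.array([np.sin(y),-np.cos(y),0])
t=h+.00125*ex-.0015*ey;print(h,t)
print((t-readout.sense()["ee_pos"])@ex,(t-readout.sense()["ee_pos"])@ey)
E
```

```text
[ 0.52106571 -0.08869899  0.052     ] [ 0.52349223 -0.08635079  0.052     ]
[ 0.52422274 -0.08856225  0.052     ] [ 0.52457134 -0.09048344  0.052     ]
0.011474324924813088 -0.002654403753764056
```

Emit:
move_arm:
  deltas:
    - [[0.4,-0.1,0],0]
    - [[0.4,-0.1,0],0]
    - [[0.3,0,0],0]
    - [[0,0,0],0]
    - [[0,0,0],0]

```text
clock: 13.45
ee_pos: [0.5243, -0.0898, 0.197]
orientation: [0.0, -0.422, 0.906, 0.0]
force: [0.2, -0.4, -1.2]
grip_width: 0.0122
```

```bash
python3 look.py w7.png hole;  python3 - <<'E'
import cv2
im=cv2.imread("pics/w7.png");c=im[205:325,330:450];cv2.imwrite("pics/bh7.png",cv2.resize(c,(600,600),interpolation=3))
E
```

```text
13.45 [ 0.5243 -0.0898  0.197 ] -130.03 [ 0.765  0.655 -1.046  1.776  0.636  1.092  1.941] [ 0.2 -0.4 -1.2] 0.012192820639706298
hole 0.96 [258.  177.3] [ 0.5243 -0.0873  0.052 ]
hole 0.49 [225.1 159.9] [ 0.5389 -0.1247  0.052 ]
```

View pics/bh7.png

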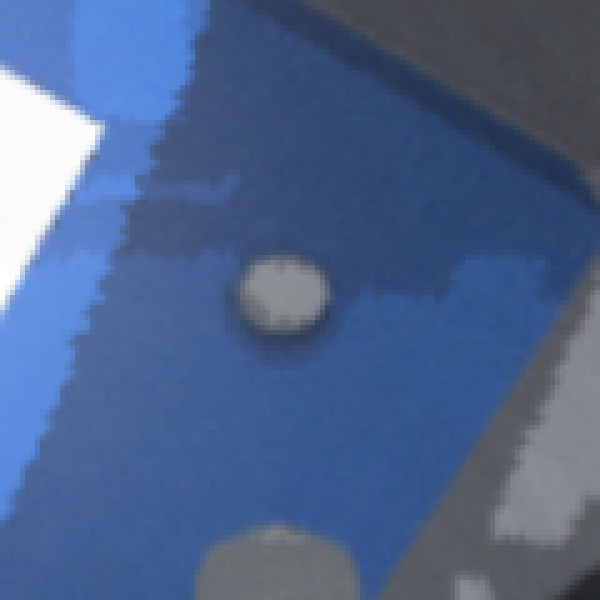

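Aligned with the reference to within about 1 mm. Making a small correction and descending.

Emit:
move_arm:
  deltas:
    - [[-0.08,0,2],0]
    - [[0,0,2.5],0]
    - [[0,0,2.5],0]
    - [[0,0,2],0]
    - [[0,0,1],0]

```text
clock: 14.05
ee_pos: [0.524, -0.0891, 0.0953]
orientation: [-0.001, -0.423, 0.906, 0.001]
force: [-1.4, -1.1, -1.1]
grip_width: 0.0116
```

Emit:
move_arm:
  deltas:
    - [[0,0,0.2],0]
    - [[0,0,0.2],0]
    - [[0,0,0.2],0]
    - [[0,0,0.2],0]
    - [[0,0,0],0]

```text
clock: 14.55
ee_pos: [0.525, -0.0892, 0.0893]
orientation: [0.0, -0.422, 0.906, -0.0]
force: [0.4, 0.0, -1.5]
grip_width: 0.0121
```

```bash
python3 look.py w8.png hole;python3 - <<'E'
from h import *
print(readout.sense()["wrist_torque"])
im=grab_frame("scene");save("s8c.png",cv2.resize(im[130:230,180:300],(720,600),interpolation=3))
E
```

```text
14.55 [ 0.525  -0.0892  0.0893] -130.02 [ 0.686  0.78  -0.92   1.89   0.803  0.892  1.802] [ 0.4  0.  -1.5] 0.012113294770109279
hole 0.65 [260.  213.5] [ 0.5241 -0.0865  0.052 ]
[ 0.06716234 -0.10339899  0.00085655]
```

View pics/s8c.png

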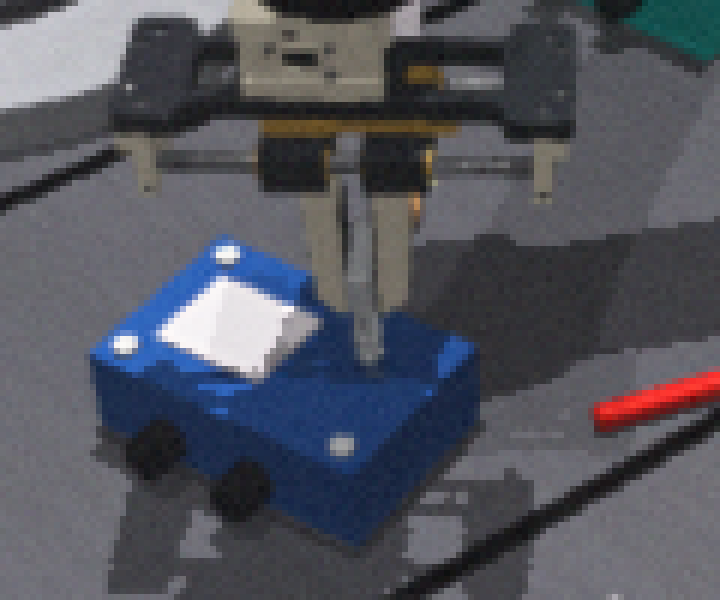

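The tip is right over the hole (scene crop about 368,365) with no contact yet. Lowering gently.

Emit:
move_arm:
  deltas:
    - [[0,0,0.1],0]
    - [[0,0,0.1],0]
    - [[0,0,0.1],0]
    - [[0,0,0.1],0]
    - [[0,0,0],0]

```text
clock: 15.2
ee_pos: [0.5248, -0.089, 0.0848]
orientation: [-0.0, -0.423, 0.906, 0.0]
force: [-0.1, 0.4, -0.9]
grip_width: 0.0119
```

Emit:
move_arm:
  deltas:
    - [[0,0,0.1],0]
    - [[0,0,0.1],0]
    - [[0,0,0.1],0]
    - [[0,0,0],0]
    - [[0,0,0],0]

```text
clock: 15.7
ee_pos: [0.5249, -0.089, 0.0819]
orientation: [0.0, -0.423, 0.906, 0.0]
force: [0.2, 0.3, -1.9]
grip_width: 0.0118
```

Emit:
move_arm:
  deltas:
    - [[0,0,0.1],0]
    - [[0,0,0.1],0]
    - [[0,0,0.1],0]
    - [[0,0,0],0]
    - [[0,0,0],0]

```text
clock: 16.2
ee_pos: [0.5249, -0.089, 0.0789]
orientation: [0.0, -0.423, 0.906, 0.0]
force: [0.3, -0.1, -1.2]
grip_width: 0.0119
```

Emit:
move_arm:
  deltas:
    - [[0,0,0.1],0]
    - [[0,0,0.1],0]
    - [[0,0,0],0]
    - [[0,0,0],0]
    - [[0,0,0],0]

```text
clock: 16.7
ee_pos: [0.5249, -0.089, 0.0769]
orientation: [0.0, -0.423, 0.906, 0.0]
force: [-0.3, 1.4, -1.5]
grip_width: 0.0119
```

Emit:
move_arm:
  deltas:
    - [[0,0,0.1],0]
    - [[0,0,0.1],0]
    - [[0,0,0],0]
    - [[0,0,0],0]
    - [[0,0,0],0]

```text
clock: 17.2
ee_pos: [0.5251, -0.089, 0.0756]
orientation: [0.0, -0.423, 0.906, -0.0]
force: [-1.0, 0.3, 5.3]
grip_width: 0.0121
```

Emit:
move_arm:
  deltas:
    - [[0,0,0.1],0]
    - [[0,0,0.1],0]
    - [[0,0,0],0]
    - [[0,0,0],0]
    - [[0,0,0],0]

```text
clock: 17.7
ee_pos: [0.5252, -0.0889, 0.0745]
orientation: [0.0, -0.423, 0.906, -0.001]
force: [-3.4, -0.2, 11.8]
grip_width: 0.0119
```

The tip is on the disc, about 12 mm below the mouth, with a net push of about 13 N. I shift slightly to relieve the side load and press to about 20 N.

Emit:
move_arm:
  deltas:
    - [[0.03,0.03,0.05],0]
    - [[0,0,0.05],0]
    - [[0,0,0.05],0]
    - [[0,0,0.0],0]
    - [[0,0,0],0]

```text
clock: 18.2
ee_pos: [0.5252, -0.0888, 0.0738]
orientation: [0.001, -0.423, 0.906, -0.001]
force: [-3.0, -0.2, 15.3]
grip_width: 0.0118
```

```bash
python3 - <<'E'
from h import *
s=readout.sense();print(s["joints"].round(3),s["force"],s["wrist_torque"])
im=grab_frame("scene");save("s9c.png",cv2.resize(im[130:230,180:300],(720,600),interpolation=3))
E
```

```text
[ 0.672  0.799 -0.899  1.903  0.833  0.864  1.777] [-2.96092589 -0.21931835 15.27698454] [0.07007929 0.87732949 0.09547809]
```

View pics/s9c.png

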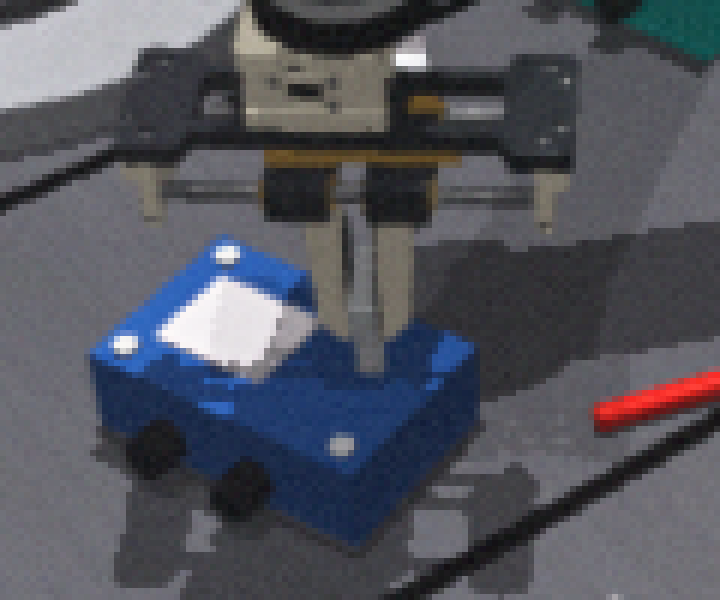

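Inserted and upright, with a net push of about 16.5 N. Press slightly more and start turning clockwise.

Emit:
move_arm:
  deltas:
    - [[0.04,0.05,0.05],0]
    - [[0,0,0.04],4]
    - [[0,0,0.01],6]
    - [[0,0,0.01],6]
    - [[0,0,0.01],6]

```text
clock: 18.75
ee_pos: [0.525, -0.0889, 0.073]
orientation: [0.001, -0.24, 0.971, -0.001]
force: [-3.3, -0.5, 17.9]
grip_width: 0.0118
```

Emit:
move_arm:
  deltas:
    - [[0,0,0.01],6]
    - [[0,0,0.01],6]
    - [[0,0,0.01],6]
    - [[0,0,0.01],6]
    - [[0,0,0.01],6]

```text
clock: 19.25
ee_pos: [0.5247, -0.0888, 0.0725]
orientation: [0.001, 0.019, 1.0, -0.001]
force: [-5.0, 0.9, 17.7]
grip_width: 0.0117
```

The sink matches cutting at a steady ~19 N. Continuing, while relieving the side load in -x.

Emit:
move_arm:
  deltas:
    - [[0.06,0,0.01],6]
    - [[0,0,0.01],6]
    - [[0,0,0.01],6]
    - [[0,0,0.01],6]
    - [[0,0,0.01],6]

```text
clock: 19.75
ee_pos: [0.5243, -0.0886, 0.072]
orientation: [0.002, 0.277, 0.961, -0.0]
force: [-4.6, 1.5, 18.9]
grip_width: 0.0116
```

Emit:
move_arm:
  deltas:
    - [[0,0,0.01],6]
    - [[0,0,0.01],6]
    - [[0,0,0.01],6]
    - [[0,0,0.01],6]
    - [[0,0,0.01],6]

```text
clock: 20.25
ee_pos: [0.5242, -0.0883, 0.0716]
orientation: [0.001, 0.517, 0.856, 0.0]
force: [-4.0, 1.8, 19.9]
grip_width: 0.0117
```

```bash
python3 look.py w10.png
```

```text
20.25 [ 0.5242 -0.0883  0.0716] 117.8 [ 0.369  0.657 -0.374  1.917  0.386  0.635  0.238] [-4.   1.8 19.9] 0.0117324401189775
```

View pics/w10.png

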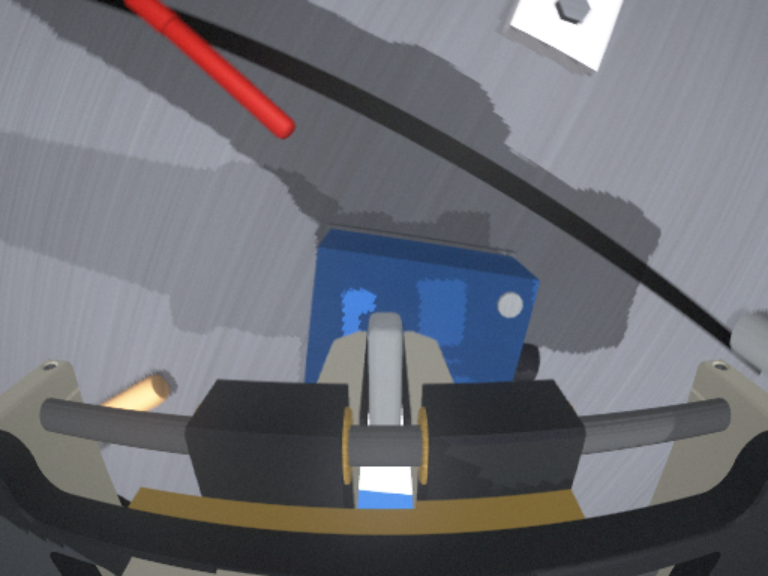

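The wing is still square in the fingers after about 112° with a push of about 20 N. Continuing.

Emit:
move_arm:
  deltas:
    - [[0,0,0.008],6]
    - [[0,0,0.008],6]
    - [[0,0,0.008],6]
    - [[0,0,0.008],6]
    - [[0,0,0.008],6]

```text
clock: 20.8
ee_pos: [0.5243, -0.088, 0.0712]
orientation: [0.001, 0.72, 0.694, 0.001]
force: [-3.5, 1.6, 18.4]
grip_width: 0.0119
```

Emit:
move_arm:
  deltas:
    - [[0,0,0.008],6]
    - [[0,0,0.008],6]
    - [[0,0,0.008],6]
    - [[0,0,0.008],6]
    - [[0,0,0.008],6]

```text
clock: 21.3
ee_pos: [0.5245, -0.0877, 0.0708]
orientation: [0.0, 0.875, 0.484, 0.002]
force: [-3.4, 2.9, 19.1]
grip_width: 0.0118
```

Emit:
move_arm:
  deltas:
    - [[0,0,0.008],6]
    - [[0,0,0.008],6]
    - [[0,0,0.008],6]
    - [[0,0,0.008],6]
    - [[0,0,0.008],6]

```text
clock: 21.8
ee_pos: [0.5249, -0.0876, 0.0704]
orientation: [-0.0, 0.971, 0.241, 0.002]
force: [-2.1, 3.3, 17.5]
grip_width: 0.0116
```

```bash
python3 look.py w11.png
```

```text
21.8 [ 0.5249 -0.0876  0.0704] 27.84 [ 0.079  0.633  0.071  1.926 -0.08   0.581 -0.882] [-2.1  3.3 17.5] 0.011599226980483827
```

Emit:
move_arm:
  deltas:
    - [[0,0,0.01],5]
    - [[0,0,0.01],5]
    - [[0,0,0.01],5]
    - [[0,0,0.01],5]
    - [[0,0,0.01],5]

```text
clock: 22.35
ee_pos: [0.5252, -0.0877, 0.07]
orientation: [-0.001, 1.0, 0.025, 0.002]
force: [-3.3, 3.2, 18.8]
grip_width: 0.012
```

```bash
python3 look.py w12.png; python3 - <<'E'
from h import *
print(readout.sense()["wrist_torque"])
im=grab_frame("scene");save("s12c.png",cv2.resize(im[130:230,180:300],(720,600),interpolation=3))
E
```

```text
22.35 [ 0.5252 -0.0877  0.07  ] 2.88 [-1.000e-03  6.410e-01  1.940e-01  1.929e+00 -2.150e-01  5.870e-01
 -1.186e+00] [-3.3  3.2 18.8] 0.012010154065943763
[0.9222792  0.63303052 0.09237634]
```

View pics/w12.png

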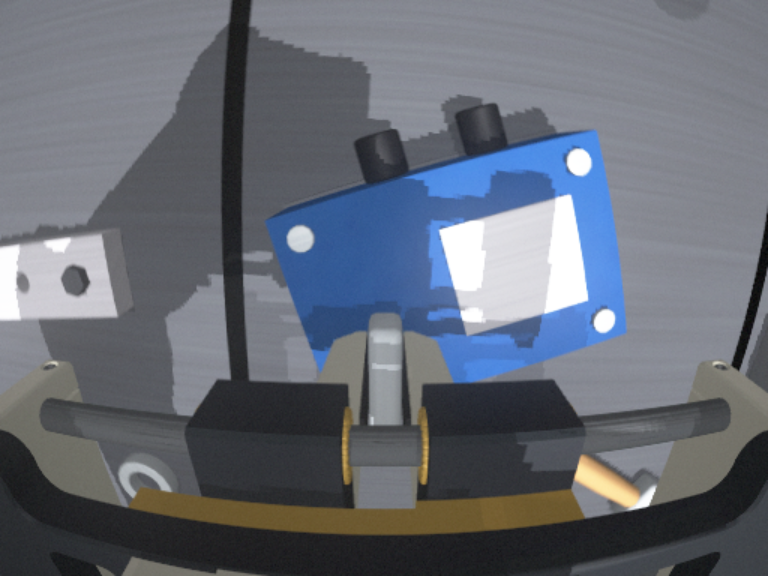

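View pics/s12c.png

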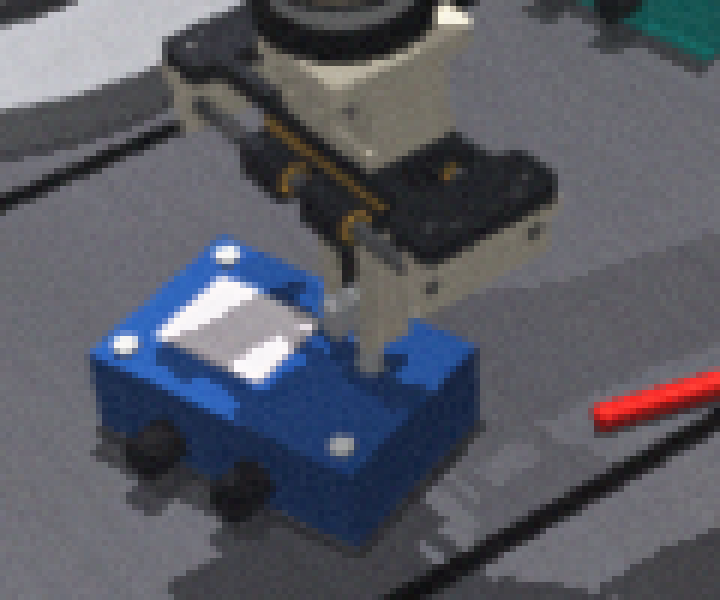

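About 225° turned under 18–20 N, and the sink matches. Relieving the push, then releasing.

Emit:
move_arm:
  deltas:
    - [[-0.05,-0.05,-0.1],0]
    - [[0,0,-0.1],0]
    - [[0,0,-0.1],0]
    - [[0,0,-0.1],0]
    - [[0,0,0],0]

```text
clock: 22.95
ee_pos: [0.5248, -0.0877, 0.0723]
orientation: [-0.0, 1.0, 0.027, 0.002]
force: [1.7, 1.9, 6.5]
grip_width: 0.0119
```

Emit:
move_arm:
  deltas:
    - [[0,0,-0.1],0]
    - [[0,0,0],0]
    - [[0,0,0],0]
    - [[0,0,0],0]
    - [[0,0,0],0]

```text
clock: 23.45
ee_pos: [0.5237, -0.0886, 0.0724]
orientation: [0.0, 1.0, 0.026, 0.001]
force: [2.4, 1.8, 5.4]
grip_width: 0.0122
```

Emit:
move_arm:
  deltas:
    - [[0,0,0],0]
    - [[0,0,0],0]
    - [[0,0,0],0]
    - [[0,0,0],0]
    - [[0,0,0],0]
  fingers: 0

```text
clock: 23.95
ee_pos: [0.5221, -0.0888, 0.0717]
orientation: [-0.0, 1.0, 0.026, -0.001]
force: [1.2, -0.2, 0.5]
grip_width: 0.0476
```

Emit:
move_arm:
  deltas:
    - [[0,0,0],0]
    - [[0,0,0],0]
    - [[0,0,0],0]
    - [[0,0,0],0]
    - [[0,0,0],0]

```text
clock: 24.45
ee_pos: [0.5227, -0.0886, 0.0721]
orientation: [-0.0, 1.0, 0.026, 0.0]
force: [-1.1, 0.2, -1.0]
grip_width: 0.0873
```

```bash
python3 look.py w13.png screw_wing
```

```text
24.45 [ 0.5227 -0.0886  0.0721] 2.99 [-0.003  0.637  0.198  1.93  -0.21   0.594 -1.187] [-1.1  0.2 -1. ] 0.08733362366734028
screw_wing 0.9 [258.1 249. ] [ 0.5035 -0.0909  0.056 ]
```

View pics/w13.png

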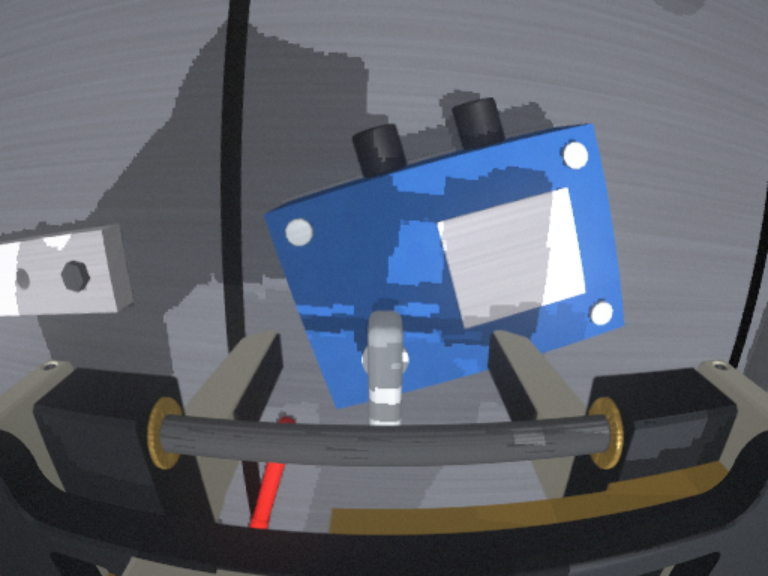

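Released and standing. Retracting straight up.

Emit:
move_arm:
  deltas:
    - [[0,0,-1],0]
    - [[0,0,-2],0]
    - [[0,0,-3],0]
    - [[0,0,-3],0]
    - [[0,0,-3],0]

```text
clock: 25.05
ee_pos: [0.5225, -0.0887, 0.194]
orientation: [0.0, 1.0, 0.026, 0.0]
force: [0.2, -0.4, -0.8]
grip_width: 0.093
```

Emit:
move_arm:
  deltas:
    - [[0,0,0],0]
    - [[0,0,0],0]
    - [[0,0,0],0]
    - [[0,0,0],0]
    - [[0,0,0],0]

```text
clock: 25.55
ee_pos: [0.5221, -0.0885, 0.1911]
orientation: [-0.0, 1.0, 0.026, -0.001]
force: [-0.1, -0.5, -0.1]
grip_width: 0.093
```

```bash
python3 look.py w14.png screw_wing screw_tip
python3 - <<'E'
from h import *
cal=get_calibration("wrist")
for z in (.0965,.086): print(proj("wrist",np.array([.5245,-.088,z]),cal))
for k in [1]:
    im=grab_frame("scene");save("s14c.png",cv2.resize(im[130:230,180:300],(720,600),interpolation=3));save("s14.png",im)
E
```

```text
25.55 [ 0.5221 -0.0885  0.1911] 2.99 [-0.048  0.469  0.257  1.813 -0.15   0.88  -1.24 ] [-0.1 -0.5 -0.1] 0.09299539104584564
screw_wing 0.95 [259.1 182.8] [ 0.5167 -0.0917  0.056 ]
[255.77890549 186.93440186]
[255.80067854 183.77304291]
```

View pics/s14c.png

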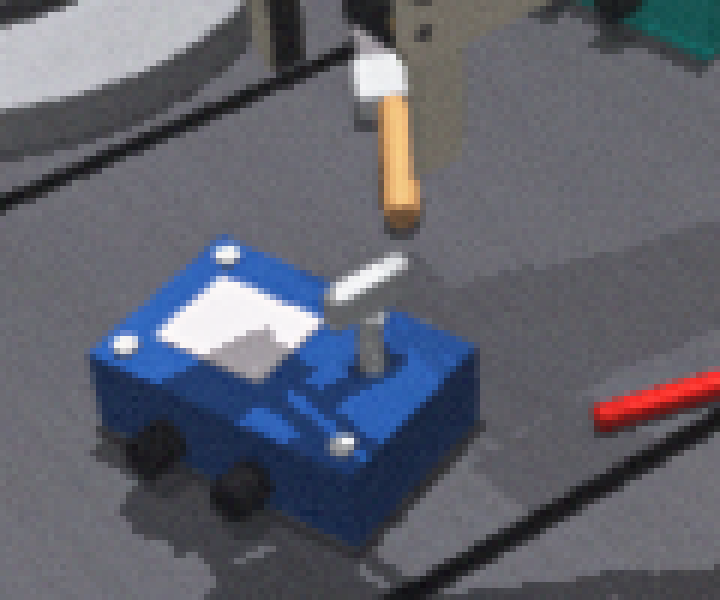

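View pics/w14.png

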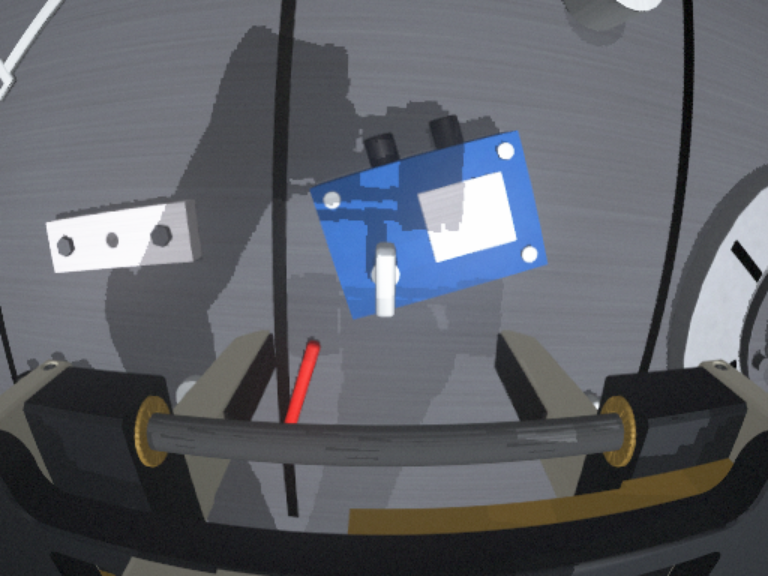

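```bash
python3 wing.py wc14.png .524 -.088 3; sed -i 's/zc=p\[3\] if len(p)>3 else .056/zc=.0915/' wing.py; python3 wing.py wc15.png .524 -.088 3
```

```text
0.96 674
crop origin 233 148
[ 0.5131 -0.0886  1.5492] 131.47058823529412
0.89 665
crop origin 233 146
[ 0.5234 -0.0885  2.616 ] 98.2392156862745
```

The screw stands upright, clear of the gripper. As a last check that the sink was real cutting and not the wing slipping in the fingers, I compare the wing's image position in the gripper before (w7) and after (w12).

```bash
python3 - <<'E'
import cv2,numpy as np
A=cv2.imread("pics/w7.png",0);out=[]
for n in ["w4","w5","w7","w10","w11","w12"]:
    out.append(cv2.resize(cv2.imread(f"pics/{n}.png")[290:440,340:430],(240,400),interpolation=3))
cv2.imwrite("pics/cmp.png",cv2.resize(np.hstack([out[0],out[2],out[3],out[5]]),(800,333)))
E
```

```text
(no output)
```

View pics/cmp.png

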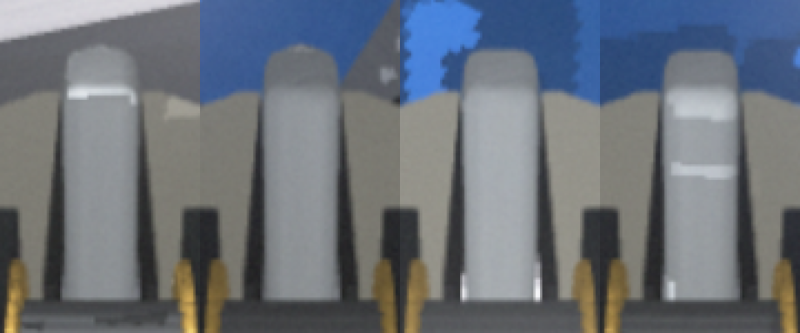

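No slip: the wing's edge sits at the same row (about 88) in all four frames, and 3 mm of slip would shift it about 9 px. The ~3 mm sink is therefore real cutting, about 3.7 rad. Handing in.

```bash
python3 -c "
from h import *
print(workorder.close_job())"
```

```text
the job is handed in; nothing more can be done
None
```

I took the wing screw from the rack's middle hole and stood it in the blue box's pilot hole. Pressing at about 18–21 N, I turned it about 225° clockwise, then let go and backed the gripper clear. The job was handed in at about 26 s of the 64 s; no verdict is reported.

**Last checks**
- **Cut:** the screw sank about 3 mm, which at 0.8 mm per rad means roughly 3.7 rad cut. The wing had not slipped in the fingers. The bite angle is worked out from this, not read directly.
- **Force:** the highest push I read was about 21 N at the ends of moves, against the 35 N limit. Side load reached about 5 N.
- **Standing:** the pictures show the screw upright and free of the gripper. The tip should be about 15 mm below the mouth.
- **Other things:** both bolts are still in the rack, and I saw nothing else shifted. I did not measure the other things again.

**Checks that disagreed:** the network placed the hole 3–4 px off in the top view, nearly 1 cm from the wrist camera's estimate. Reading the pixels directly agreed with the wrist, and I used the empty rack hole as the alignment reference. When I eased off before letting go, the tool stayed about 1 mm lower than expected, with about 5 N left. It came free cleanly once the fingers opened.

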